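Rock the angle gauge on the stud until its needle rests on the mark

ROBOT

A 6-joint arm with a two-finger parallel gripper is mounted at the origin on a cart in front of the work surface, level with it; the furniture and walls round the work are solid. World frame = base frame: x ahead of the robot, y to its left, z up, the work surface at z = 0. Lengths are in m, angles in rad, forces in N, time in s.
With the tool pointing down it reaches from about 0.375 to 0.9 m from the base axis. Payload 3.1 kg.
Tool frame: the origin (TCP) lies midway between the tips of the shut fingers; the grasp point (between the pads) lies 19 mm behind it; y points along the fingers, x is the direction in which the jaws open and shut, and the axes are right-handed (so a half turn about y gives the same grasp; the last joint's range is limited). The gripper opens to 87 mm and grips with 3 to 60 N. Pads are 19 mm wide; open, the fingers measure 117 mm over their backs; the gripper's body (75 mm by 190 mm) begins 51 mm behind the grasp point.
Start: joints at [1.032, 0.527, 1.433, -0, 1.181, -0.178], TCP at [0.221, 0.585, 0.223] pointing down, gripper open.
Joint ranges: [-3.08, 3.08], [-0.75, 2.2], [0.22, 2.44], [-1.43, 4.57], [0, 2.65], [-2.85, 2.85]. Speed limits (rad/s): [2.79, 2.79, 3.14, 3.14, 3.14, 3.14].

INTERFACE

Orientations are given as a unit quaternion [x, y, z, w].
In Python, from rig import * gives the robot as it stands.
- The arm moves only by the tool jog_arm, never from a script. Its argument "series" is a list of rows, each a list of 7 numbers: the shift along the tool's x, y, z in mm, then the turn, a rotation vector about the tool's x, y, z in rad, then the gripper's target within -1 to 1 (shut at 1, half-way at 0, fully open at -1). A call has 1 to 20 rows; each row is the pose to reach, as a shift and turn from the pose commanded when the call began, along the tool's axes at that moment; what a row does not reach only later rows make up. A row lasts 1/8 s, in which the tool goes at most 62.5 mm and 10.7 degrees, less where a joint would pass 70% of its speed; a pose out of reach is approached as far as the arm can. A call with a gripper value outside its range is refused whole. The fingers move at their own pace and stop on an object; "grip_force" is the grip in N (left out, the last holds). Time passes only in rows, so rows that repeat a pose let the fingers close. It gives the time, the measured TCP pose, the force and the opening at its end, in the units of the state.
- get_obs(): the state, without advancing time (a new reading comes with each control period).
- camera(name): name is "scene" or "top" or "wrist"; returns a dict with "img" (480x640x3 uint8, red, green, blue), "depth" (480x640 float32, m along the optical axis (not along the pixel's ray), 0 where there is no reading), "camera_matrix" (3x3 intrinsics, pixels), "rvec" (rotation vector, rad) and "tvec" (3), from world to camera coordinates, as OpenCV has them. Camera axes: x right, y down, z forward; pixel columns grow to the right and rows downward; lengths in m; the calibration is good to about 2 mm. A picture is of the moment at which its call begins.
- hand_in(): hands the job in, once; it reports no verdict.
The state is a dict: "time": time; "q": joint angles; "joint_velocities": joint speeds; "joint_torque": joint torques, N m; "position": TCP position; "tool_rot": TCP orientation; "ft_force": force on the tool from outside, world axes, zero at the start; "moment": the same for the moment, N m; "grip_width": finger opening in m.
Only numpy, scipy, OpenCV 4.12 (cv2) and the standard library are available. Lean on these libraries where they do the work, as an engineer would, in place of code of your own. Each camera call takes 0.05 s, during which the arm holds its last target.

TASK

Pick up the angle gauge by its black top grip and lower it gently and level onto the round-headed stud of the wooden block, so that the middle of the notch under its foot sits on the stud (how far the stud sticks out differs each time, so feel for it). Then rock the gauge sideways on the stud until its swinging needle settles on the red mark of its dial, and finish while still holding it there, steady, dial upright and resting lightly on the stud. Leave the other things on the table alone.

Things in the scene. Friction and masses are not known exactly. Their poses are not given: they have to be found in the camera images.
- gauge: Loose pendulum angle gauge, 0.28 to 0.46 kg, standing on the table. Origin: centre of the foot's underside; z up, y along the foot, x to the back, so the round white dial faces -x (the robot). Blue foot 40 (x) x 110 (y) x 14 mm. Grey dial housing: disc 112 mm across, 14 mm thick, centre 72 mm above the origin, top at 128.
- grip (a point): Where to grip the gauge, 158 mm above its origin: the middle part of its black grip block, 22 (x) x 30 (y) x 48 mm, which spans 132 to 180 mm above the origin. Best held across the 30 mm, fingers closing along the gauge's y.
- notch (a point): Rocking centre of the gauge, on its own z axis 3.5 mm below its origin. A V notch runs along x in the middle of the foot's underside, 28 mm wide at the mouth, 8 mm deep. Seated, both V faces touch the stud's ball, this point is the ball's centre (10 mm below the ball's top) and the gauge rocks about it.
- block: Joist offcut, pale wood, fixed to the table, 140 (x) x 100 (y) x 45 mm high, origin under its centre. A steel stud stands upright in the middle: a ball of 20 mm diameter on a 12 mm shank. The ball's top is 32 to 50 mm above the wood, different each time and not reported; it does not give way. The block's yaw does not matter: the ball is round.
- stud_axis (a point): The point on the block's top face (z = 0.045) at the foot of the stud, on the stud's axis; the stud's ball is straight above it.
- pointer (a joint): Angle (rad) of the black needle on the dial; it hangs straight down by its brass weight and swings for about a second after each move. 0 when the gauge is level. Turning the gauge by an angle f about its own x axis (positive: its +y end, the left one seen from the robot, goes up) makes it read -f.
- mark (a joint): Angle (rad) of the red mark on the dial, same zero and sense as the needle: needle on mark when both values are equal. Between 0.18 and 0.36, so the gauge's +y (left) end has to go down by that angle. It stays where it is set on the dial.
- pointer_tip (a point): Tip of the black needle, 48 mm from the dial's centre, which lies in front of the housing at (-9.5, 0, 72) mm in the gauge's frame.
- mark_tip (a point): Middle of the red mark (5 mm wide), 48 mm from the dial's centre.
- glue_stick: Blue glue stick standing upright, 28 mm across, 98 mm high, origin under its centre. Leave alone.
- scissors: Red-handled scissors lying flat, 75x187x13 mm. Leave alone.
- ink_tin: Flat closed ink pad tin, red lid, 68x106x19 mm, lying on the table. Leave alone.
- bone_folder: Pale flat folding bone, 25x163x8 mm, lying on the table. Leave alone.
- clamp_orange: Black spring clamp with orange tips lying flat, 74x108x18 mm. Leave alone.

How it is judged:
On the way, in this order (a step that is already met when the one before it is completed fails the run):
1. the gauge is lifted clear of the table in the fingers (height (world z) of gauge above 0.04 m and contact force between the fingers and gauge above 1 N), for 0.2 s.
2. the gauge sits level with its notch on the stud (contact force between gauge and block above 0.5 N and horizontal distance between gauge and stud_axis below 0.012 m and angle between gauge's own z axis and vertical below 0.09 rad), for 0.1 s.
At the end, for the whole second after the job is handed in: Fingers hold the gauge; its foot centre is within 12 mm of the stud's axis, pressing on the stud with 0.5 to 25 N; dial upright within 8 degrees front to back; gauge at rest (under 20 mm/s); needle tip within 4 mm of the red mark's middle, swinging under 0.3 rad/s, all through the last second (distance between pointer_tip and mark_tip below 0.004 m and velocity of joint pointer between -0.3 and 0.3 rad/s and contact force between gauge and block between 0.5 and 25 N and contact force between the fingers and gauge above 1 N and horizontal distance between gauge and stud_axis below 0.012 m and height (world z) of gauge above 0.06 m and angle between gauge's own y axis and vertical above 1.1 rad and angle between gauge's own x axis and vertical between 1.42 and 1.72 rad and linear speed of gauge below 0.02 m/s); the arm keeps its last pose, push and grip.
It fails at once if the gauge is pressed on the stud or block with more than 45 N (contact force between gauge and block above 45 N).
It fails at once if another thing on the table is shifted by more than 25 mm (distance of any of glue_stick, ink_tin, bone_folder, clamp_orange from where it was at the start of the episode above 0.025 m).
It also fails if it takes over 45 s, if anything falls off the work surface, if the arm or the gripper's body presses on something with over 40 N, if the wrist force passes 120 N, or if a joint passes its speed limit or range.

## Working session

There is one attempt and no reset: what is moved stays moved. The work goes in short steps, Python scripts to look and compute and a tool call to move; the robot and the scene stay as the last step left them, time stands still between calls to the robot, and variables do not carry over. Pictures are saved under pics/ and viewed, and the job is handed in when it is done.

Besides the shell and the picture viewer there is one more tool, called after "Request:" in YAML: its name, and indented under it one key for each argument. jog_arm: Moves the arm, as the interface text tells. Its arguments: {"type":"object","properties":{"series":{"type":"array","items":{"type":"array","items":{"type":"number"}}},"grip_force":{"type":"number"}},"required":["series"]}

```bash
mkdir -p pics; ls
python3 - <<'E'
from rig import *
import cv2
print(get_obs())
for n in ("scene","top","wrist"):
    c=camera(n); cv2.imwrite(f"pics/a_{n}.png",c["img"][:,:,::-1]); print(n,c["camera_matrix"].tolist(),c["rvec"],c["tvec"])
E
```

```text
pics
{'time': 0.0, 'q': array([ 1.03148156e+00,  5.28474926e-01,  1.43388373e+00, -2.68032082e-05,
        1.18138278e+00, -1.78508511e-01]), 'joint_velocities': array([ 1.09323477e-03,  1.23897303e-03,  2.61874395e-04,  7.32844186e-05,
       -7.59897828e-04, -2.05087947e-04]), 'joint_torque': array([-3.16738369e-04, -4.40039206e+01, -1.76592439e+01,  6.32235850e-02,
        5.81605209e-02, -1.79877429e-04]), 'position': array([0.22025113, 0.58413469, 0.22157215]), 'tool_rot': array([ 0.58191867,  0.40148734, -0.4028634 , -0.58127417]), 'ft_force': array([ 0.07787311, -1.00428382,  0.4512891 ]), 'moment': array([0.01589874, 0.04115848, 0.01842543]), 'grip_width': 0.08746356014544443}
scene [[617.7216067716118, 0.0, 331.7767010967888], [0.0, 617.7216067716118, 237.17421110505137], [0.0, 0.0, 1.0]] [ 0.92181112 -2.20231351  1.36881054] [0.36107054 0.22625163 1.31415746]
top [[498.02567674176186, 0.0, 328.1915806977744], [0.0, 498.02567674176186, 245.8161376044638], [0.0, 0.0, 1.0]] [ 2.11818799 -2.14307184  0.14905311] [0.06230207 0.48434094 1.18619201]
wrist [[404.500629327865, 0.0, 322.47803924410425], [0.0, 404.500629327865, 243.26881537866151], [0.0, 0.0, 1.0]] [-2.39803703 -1.6601868  -0.2149867 ] [-0.62376471 -0.03191244  0.3899659 ]
```

View pics/a_scene.png

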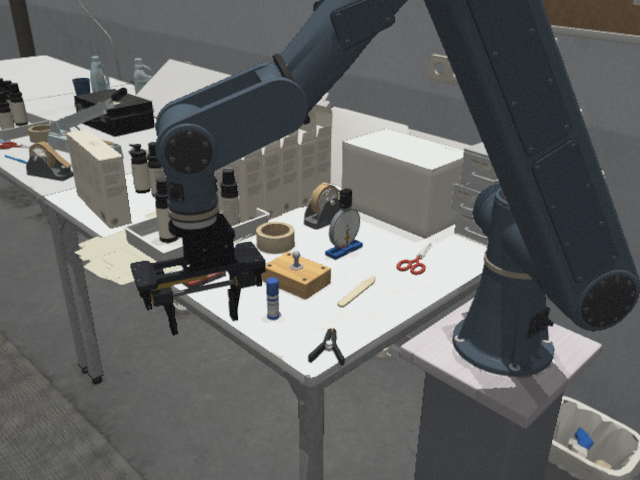

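View pics/a_top.png

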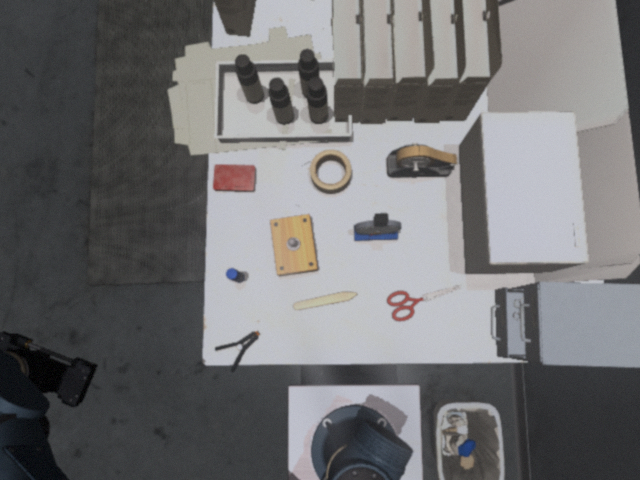

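View pics/a_wrist.png

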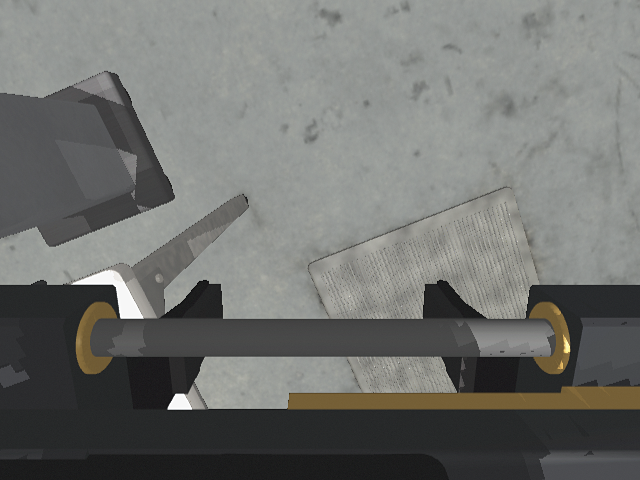

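Scene: the gauge (blue foot) is at about (345,248), the block with its stud at (296,265). In the top view the gauge is at (378,228) and the block at (294,243), stud at (293,242). Next I measure both.

```bash
cat > h.py <<'E'
from rig import *
import numpy as np, cv2
from scipy.spatial.transform import Rotation as R
def pts(c):
    K=c["camera_matrix"];d=c["depth"];v,u=np.mgrid[:480,:640]
    P=np.stack([(u-K[0,2])/K[0,0]*d,(v-K[1,2])/K[1,1]*d,d],-1)
    Rm=cv2.Rodrigues(c["rvec"])[0]
    W=(P-c["tvec"])@Rm
    W[d==0]=np.nan
    return W
def proj(c,p):
    return cv2.projectPoints(np.array(p,float).reshape(-1,3),c["rvec"],c["tvec"],c["camera_matrix"],None)[0].reshape(-1,2)
def ray(c,u,v,z):
    Rm=cv2.Rodrigues(c["rvec"])[0]; o=-Rm.T@c["tvec"]
    d=Rm.T@np.linalg.inv(c["camera_matrix"])@np.array([u,v,1.]); return o+d*(z-o[2])/d[2]
E
python3 - <<'E'
from h import *
for n in("top","scene"):
    c=camera(n);W=pts(c);hsv=cv2.cvtColor(c["img"],cv2.COLOR_RGB2HSV)
    inr=lambda lo,hi:(W[...,2]>lo)&(W[...,2]<hi)
    x,y,z=W[...,0],W[...,1],W[...,2]
    reg=(x>.3)&(x<.62)&(y>-.25)&(y<.25)
    blue=(hsv[...,0]>100)&(hsv[...,0]<130)&(hsv[...,1]>120)&reg
    def rep(name,m):
        m=m.astype(bool);k=W[m]
        if len(k)<3: print(n,name,len(k));return
        r=cv2.minAreaRect(k[:,:2].astype(np.float32)); print(n,name,len(k),k.mean(0).round(4),k.min(0).round(4),k.max(0).round(4),[np.round(t,4) for t in r])
    rep("foot",blue&(z<.03)&(y<.04))
    rep("grip",reg&(z>.15)&(z<.19)&(y<.05))
    rep("griptop",reg&(z>.172)&(z<.19)&(y<.05))
    rep("dial",reg&(z>.03)&(z<.128)&(y<.03)&(y>-.13))
    rep("wood",reg&(z>.04)&(z<.05)&(y>.0))
    rep("stud",reg&(z>.055)&(y>.03)&(z<.11))
    rep("glue",reg&(z>.055)&(y>.15)&(z<.11))
    im=c["img"]
    cr=(slice(180,300),slice(220,430)) if n=="top" else (slice(170,320),slice(230,410))
    cv2.imwrite(f"pics/b_{n}.png",cv2.resize(im[cr][:,:,::-1],None,fx=3.6,fy=3.6,interpolation=cv2.INTER_CUBIC))
E
```

```text
top foot 159 [ 0.5111 -0.0619  0.0151] [ 0.5046 -0.1137  0.0074] [ 0.5185 -0.0106  0.0238] [array([ 0.5122, -0.0621]), array([0.0138, 0.1031]), np.float64(0.7449)]
top grip 172 [ 0.5224 -0.0624  0.1758] [ 0.5133 -0.0781  0.1503] [ 0.5347 -0.0479  0.1854] [array([ 0.524, -0.063]), array([0.0213, 0.0301]), np.float64(0.1305)]
top griptop 136 [ 0.5238 -0.0632  0.1796] [ 0.5143 -0.0778  0.1736] [ 0.5346 -0.0489  0.1854] [array([ 0.5243, -0.0634]), array([0.0288, 0.0202]), np.float64(89.0613)]
top dial 479 [ 0.52   -0.0607  0.091 ] [ 0.5126 -0.1191  0.0306] [ 0.5321 -0.0084  0.1279] [array([ 0.5221, -0.0638]), array([0.0191, 0.1107]), np.float64(0.514)]
top wood 2134 [0.4894 0.142  0.045 ] [0.4163 0.0843 0.04  ] [0.5656 0.2003 0.05  ] [array([0.4912, 0.1422]), array([0.1407, 0.1002]), np.float64(7.9628)]
top stud 56 [0.4903 0.1417 0.0848] [0.4815 0.1323 0.0753] [0.5012 0.1514 0.0919] [array([0.4906, 0.1418]), array([0.018 , 0.0172]), np.float64(49.4031)]
top glue 3 [0.4909 0.1513 0.0828] [0.4886 0.1513 0.0824] [0.4933 0.1514 0.083 ] [array([0.4909, 0.1513]), array([0.    , 0.0047]), np.fl
[... 450 characters left out ...]
y([ 0.5227, -0.0575]), array([0.0239, 0.0302]), np.float64(11.0904)]
scene dial 896 [ 0.5184 -0.0526  0.0775] [ 0.5066 -0.1206  0.03  ] [ 0.5333 -0.0011  0.1273] [array([ 0.5185, -0.0603]), array([0.1187, 0.0253]), np.float64(84.3749)]
scene wood 1035 [0.4837 0.1493 0.0428] [0.4141 0.0875 0.04  ] [0.5624 0.2034 0.05  ] [array([0.4883, 0.146 ]), array([0.1434, 0.104 ]), np.float64(8.2074)]
scene stud 74 [0.4871 0.1476 0.074 ] [0.4799 0.1385 0.0551] [0.4986 0.1562 0.0871] [array([0.4874, 0.1487]), array([0.0183, 0.0165]), np.float64(31.3109)]
scene glue 24 [0.4878 0.1524 0.0764] [0.4809 0.1503 0.0639] [0.4969 0.1562 0.0871] [array([0.4889, 0.1533]), array([0.0161, 0.0059]), np.float64(0.3655)]
```

```bash
python3 -c "
from rig import *;print(get_obs()['time'])"
```

```text
0.25
```

View pics/b_top.png

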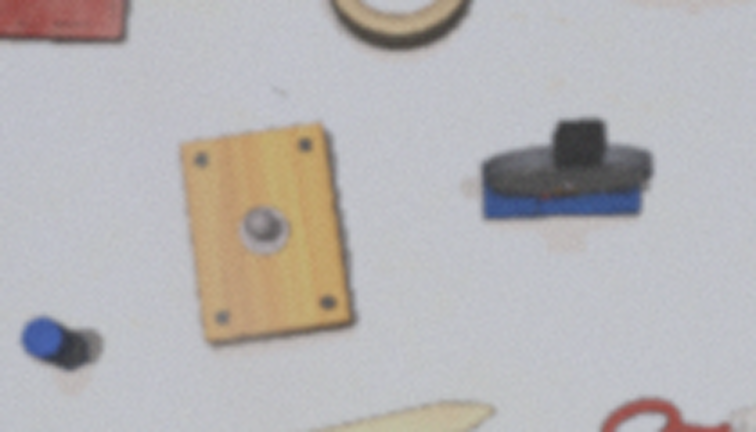

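View pics/b_scene.png

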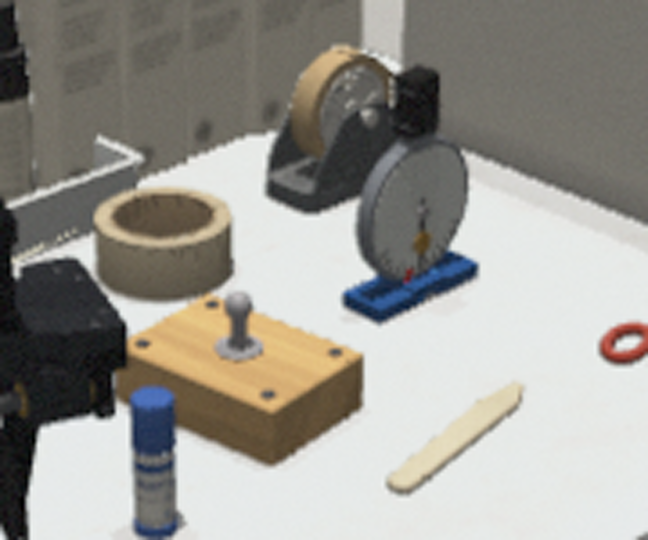

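```bash
cat >> h.py <<'E'
def rel(tp,tx,tilt=0,o=None):
    """shift (mm) and rotvec in tool axes to TCP tp, tool x along world dir tx, y down"""
    o=o or get_obs(); R0=R.from_quat(o["tool_rot"]).as_matrix()
    tx=np.array(tx,float);tx/=np.linalg.norm(tx);ty=np.array([0,0,-1.]);Rt=np.stack([tx,ty,np.cross(tx,ty)],1)
    return (R0.T@(np.array(tp)-o["position"])*1000).round(1),R.from_matrix(R0.T@Rt).as_rotvec().round(4)
E
python3 - <<'E'
from h import *
o=get_obs();print(R.from_quat(o["tool_rot"]).as_matrix().round(3))
for s in(1,-1):
  print(rel([.523,-.061,.28],[0,s,0]))
E
```

```text
[[ 0.353 -0.001 -0.936]
 [ 0.936 -0.001  0.353]
 [-0.001 -1.     0.   ]]
(array([-497.2,  -57.5, -511. ]), array([-0.0004, -0.3608, -0.001 ]))
(array([-497.2,  -57.5, -511. ]), array([ 1.3000e-03,  2.7808e+00, -5.0000e-04]))
```

Request:
jog_arm:
  series:
    - [-20,-15,-20,0,-0.02,0,-1]
    - [-50,-35,-51,0,-0.04,0,-1]
    - [-85,-57,-87,0,-0.06,0,-1]
    - [-125,-57,-128,0,-0.09,0,-1]
    - [-165,-57,-170,0,-0.12,0,-1]
    - [-205,-57,-211,0,-0.15,0,-1]
    - [-245,-57,-252,0,-0.18,0,-1]
    - [-285,-57,-293,0,-0.21,0,-1]
    - [-325,-57,-334,0,-0.24,0,-1]
    - [-365,-57,-375,0,-0.27,0,-1]
    - [-405,-57,-416,0,-0.3,0,-1]
    - [-440,-57,-452,0,-0.33,0,-1]
    - [-470,-57,-483,0,-0.35,0,-1]
    - [-490,-57,-504,0,-0.36,0,-1]
    - [-497,-57,-511,0,-0.36,0,-1]
    - [-497,-57,-511,0,-0.36,0,-1]
    - [-497,-57,-511,0,-0.36,0,-1]

```text
time: 2.38
position: [0.5224, -0.0594, 0.2794]
tool_rot: [-0.5, -0.5, 0.5, 0.5]
ft_force: [-0.2, -0.2, -0.1]
grip_width: 0.0869
```

Run:
```python
from h import *
o=get_obs();print(o["time"],o["position"],o["ft_force"])
print(rel([.523,-.061,.2],[0,1,0]))
c=camera("wrist");im=c["img"].copy()
for z in(.18,): 
  for p in proj(c,[[.5235,-.061,z],[.5235,-.046,z],[.5235,-.076,z],[.489,.1435,.089]]): print(p); cv2.drawMarker(im,tuple(int(t) for t in p),(255,0,255),0,12)
cv2.imwrite("pics/c_w.png",im[:,:,::-1])
c=camera("scene")
cv2.imwrite("pics/c_s.png",c["img"][:,:,::-1])
```

```text
2.375 [ 0.52243887 -0.05935389  0.27944723] [-0.16007272 -0.17363472 -0.09030662]
(array([-1.7, 79.4, -0.6]), array([-0.0009,  0.0002,  0.0008]))
[320.05577579 245.67261328]
[342.49382628 245.6934668 ]
[297.61764772 245.65175968]
[557.39318531 179.57140403]
```

View pics/c_w.png

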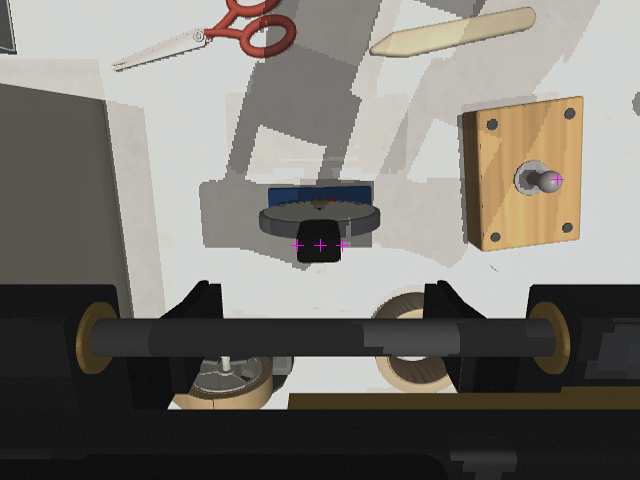

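View pics/c_s.png

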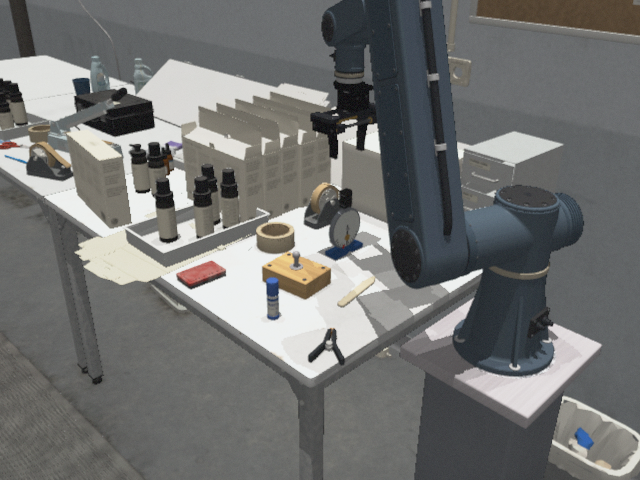

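```bash
cat > m.py <<'E'
from h import *
c=camera("wrist");W=pts(c);x,y,z=[W[...,i] for i in range(3)]
def rep(name,m):
    k=W[m]; 
    if len(k)<3: print(name,len(k));return
    r=cv2.minAreaRect(k[:,:2].astype(np.float32)); print(name,len(k),k.mean(0).round(4),k.min(0).round(4),k.max(0).round(4),[np.round(t,4) for t in r],np.percentile(k[:,2],[50,98]).round(4))
reg=(x>.4)&(x<.6)
rep("griptop",reg&(z>.172)&(z<.19)&(y<.05)&(y>-.12))
rep("wood",reg&(z>.04)&(z<.05)&(y>.0))
rep("ball",reg&(z>.073)&(z<.11)&(y>.1)&(y<.19))
rep("ballcap",reg&(z>.08)&(z<.11)&(y>.1)&(y<.19))
k=W[reg&(z>.075)&(z<.11)&(y>.1)&(y<.19)]
# sphere fit known r 10mm
from scipy.optimize import least_squares
s=least_squares(lambda p:np.linalg.norm(k-p,axis=1)-.01,[.489,.14,.08],loss="soft_l1",f_scale=.001)
print("sphere",s.x.round(4),np.abs(s.fun).mean())
hsv=cv2.cvtColor(c["img"],cv2.COLOR_RGB2HSV)
rep("foot",reg&(hsv[...,0]>100)&(hsv[...,0]<130)&(hsv[...,1]>120)&(z<.03))
rep("dial",reg&(z>.1)&(z<.129)&(y<.05)&(y>-.2))
E
python3 m.py
```

```text
griptop 1371 [ 0.5247 -0.0622  0.1783] [ 0.5145 -0.0775  0.172 ] [ 0.5369 -0.0474  0.1809] [array([ 0.5259, -0.0624]), array([0.0223, 0.0299]), np.float64(1.1232)] [0.1787 0.1803]
wood 14226 [0.4882 0.1407 0.044 ] [0.4169 0.0841 0.04  ] [0.5668 0.2009 0.05  ] [array([0.4919, 0.1428]), array([0.14  , 0.1007]), np.float64(7.7696)] [0.044  0.0467]
ball 451 [0.4913 0.14   0.0832] [0.482  0.1326 0.0732] [0.5014 0.1515 0.0886] [array([0.4918, 0.1421]), array([0.0181, 0.0197]), np.float64(73.0233)] [0.0839 0.0879]
ballcap 369 [0.4914 0.1409 0.0844] [0.4826 0.133  0.08  ] [0.5012 0.1515 0.0886] [array([0.4916, 0.1423]), array([0.0178, 0.0187]), np.float64(73.0233)] [0.0846 0.088 ]
sphere [0.4919 0.1431 0.0774] 0.0004836225302982374
foot 1431 [ 0.5125 -0.0629  0.0136] [ 0.5047 -0.1174  0.0036] [ 0.5257 -0.0087  0.0181] [array([ 0.5149, -0.0631]), array([0.0185, 0.1083]), np.float64(1.5822)] [0.0134 0.0171]
dial 1597 [ 0.5231 -0.0619  0.1141] [ 0.5167 -0.1106  0.1   ] [ 0.5334 -0.015   0.1263] [array([ 0.5248, -0.0628]), array([0.016 , 0.0954]), np.float64(1.1227)] [0.1151 0.1245]
```

Request:
jog_arm:
  series:
    - [-3,25,-2.6,0,-0.02,0,-1]
    - [-3,60,-2.6,0,-0.02,0,-1]
    - [-3,95,-2.6,0,-0.02,0,-1]
    - [-3,120,-2.6,0,-0.02,0,-1]
    - [-3,134,-2.6,0,-0.02,0,-1]
    - [-3,139,-2.6,0,-0.02,0,-1]
    - [-3,139,-2.6,0,-0.02,0,-1]
    - [-3,139,-2.6,0,-0.02,0,0.1]
    - [-3,139,-2.6,0,-0.02,0,0.3]
    - [-3,139,-2.6,0,-0.02,0,0.5]
    - [-3,139,-2.6,0,-0.02,0,1]
    - [-3,139,-2.6,0,-0.02,0,1]
    - [-3,139,-2.6,0,-0.02,0,1]
    - [-3,139,-2.6,0,-0.02,0,1]
  grip_force: 35

```text
time: 4.28
position: [0.5256, -0.0633, 0.1404]
tool_rot: [0.495, 0.505, -0.505, -0.496]
ft_force: [-0.7, 1.7, -1.0]
grip_width: 0.0299
```

Request:
jog_arm:
  series:
    - [0,-5,0,0,0,0,1]
    - [0,-15,0,0,0,0,1]
    - [0,-35,0,0,0,0,1]
    - [0,-60,0,0,0,0,1]
    - [0,-85,0,0,0,0,1]
    - [0,-110,0,0,0,0,1]
    - [0,-122,0,0,0,0,1]
    - [0,-125,0,0,0,0,1]
    - [0,-125,0,0,0,0,1]
    - [0,-125,0,0,0,0,1]

```text
time: 5.52
position: [0.5252, -0.0635, 0.2645]
tool_rot: [-0.494, -0.504, 0.505, 0.496]
ft_force: [0.5, 0.0, -3.7]
grip_width: 0.0298
```

Run:
```python
from h import *
o=get_obs();print(o["time"],o["position"],o["ft_force"],o["moment"],o["grip_width"])
# gauge held offset: TCP at grasp vs gauge origin (.525,-.0625): 
print(rel([.492,.1425,o["position"][2]],[-.02,1,0]))
c=camera("scene");cv2.imwrite("pics/d_s.png",cv2.resize(c["img"][100:340,230:470][:,:,::-1],None,fx=2.4,fy=2.4))
c=camera("wrist");cv2.imwrite("pics/d_w.png",c["img"][:,:,::-1])
```

```text
5.525 [ 0.52517085 -0.0634524   0.26449752] [ 0.54095909  0.01589971 -3.72358055] [-0.04561574  0.01639954 -0.03065934] 0.02983356229163991
(array([2.066e+02, 2.000e-01, 2.920e+01]), array([-0.0022, -0.0008,  0.0008]))
```

View pics/d_s.png

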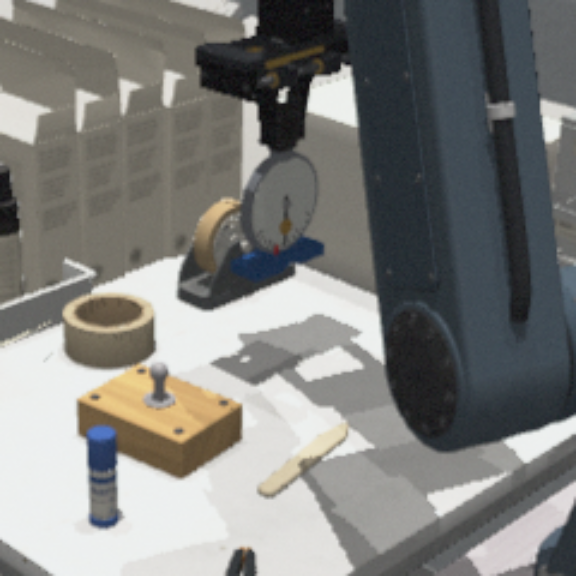

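View pics/d_w.png

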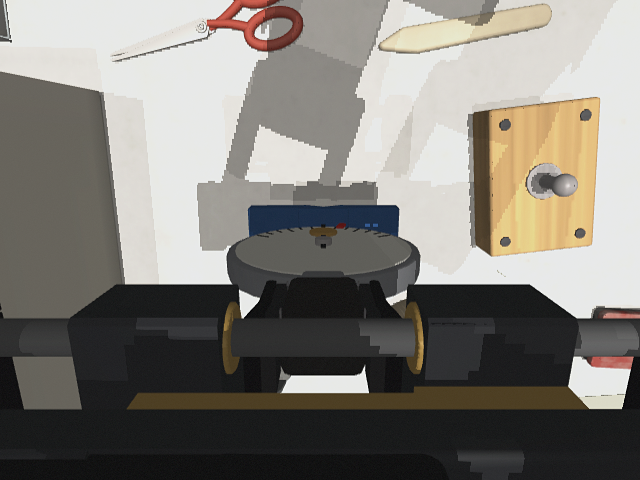

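Request:
jog_arm:
  series:
    - [5,0,1,0,0,0,1]
    - [20,0,3,0,0,0,1]
    - [45,0,6,0,0,0,1]
    - [75,0,11,0,0,0,1]
    - [110,0,16,0,0,0,1]
    - [145,0,21,0,0,0,1]
    - [175,0,25,0,0,0,1]
    - [195,0,28,0,0,0,1]
    - [203,0,29.4,0,0,0,1]
    - [206,0,29.8,0,0,0,1]
    - [206,0,29.8,0,0,0,1]
    - [206,0,29.8,0,0,0,1]
    - [206,0,29.8,0,0,0,1]

```text
time: 7.25
position: [0.4923, 0.1412, 0.2655]
tool_rot: [-0.495, -0.504, 0.505, 0.495]
ft_force: [1.0, -0.2, -4.3]
grip_width: 0.0293
```

Run:
```python
from h import *
o=get_obs();print(o["time"],o["position"],o["ft_force"],o["moment"],o["tool_rot"])
print(R.from_quat(o["tool_rot"]).as_matrix().round(4))
for n in("scene","top","wrist"):
    c=camera(n);W=pts(c);x,y,z=[W[...,i] for i in range(3)]
    hsv=cv2.cvtColor(c["img"],cv2.COLOR_RGB2HSV)
    m=(hsv[...,0]>100)&(hsv[...,0]<130)&(hsv[...,1]>120)&(z>.1)&(z<.2)&(y<.22)
    k=W[m]
    if len(k)>3: print(n,"foot",len(k),k.min(0).round(4),k.max(0).round(4),[np.round(t,4) for t in cv2.minAreaRect(k[:,:2].astype(np.float32))])
    m=(x>.4)&(x<.6)&(y>.1)&(y<.2)&(z>.065)&(z<.1);k=W[m]
    if len(k)>3: print(n,"ball",len(k),k.min(0).round(4),k.max(0).round(4))
    m=(x>.4)&(x<.56)&(y>.05)&(y<.23)&(z>.14)&(z<.25);k=W[m]
    if len(k)>3: print(n,"housing",len(k),k.min(0).round(4),k.max(0).round(4))
    im=c["img"]
    if n=="scene": im=cv2.resize(im[170:320,220:370],None,fx=4,fy=4,interpolation=cv2.INTER_CUBIC)
    cv2.imwrite(f"pics/e_{n}.png",im[:,:,::-1])
```

```text
7.25 [0.49228073 0.14116502 0.26553494] [ 1.01606003 -0.18344218 -4.33679238] [0.00352247 0.0072953  0.00068488] [-0.4954659  -0.50449369  0.50454645  0.49541149]
[[-1.820e-02  0.000e+00 -9.998e-01]
 [ 9.998e-01 -1.000e-04 -1.820e-02]
 [-1.000e-04 -1.000e+00 -0.000e+00]]
scene foot 385 [ 0.4663 -0.2802  0.1001] [2.5096 0.2004 0.1663] [array([1.5111, 0.087 ]), array([0.3666, 2.096 ]), np.float64(79.7273)]
scene ball 57 [0.4787 0.1358 0.0656] [0.5005 0.1593 0.0867]
scene housing 1374 [0.4679 0.0858 0.14  ] [0.5016 0.2019 0.2499]
top housing 171 [0.4733 0.0857 0.1401] [0.4984 0.1931 0.2452]
wrist foot 3394 [0.4711 0.0868 0.1255] [0.4942 0.1961 0.1437] [array([0.4826, 0.1413]), array([0.0208, 0.1091]), np.float64(1.2852)]
wrist housing 10603 [0.472  0.0861 0.14  ] [0.5002 0.1966 0.2499]
```

View pics/e_scene.png

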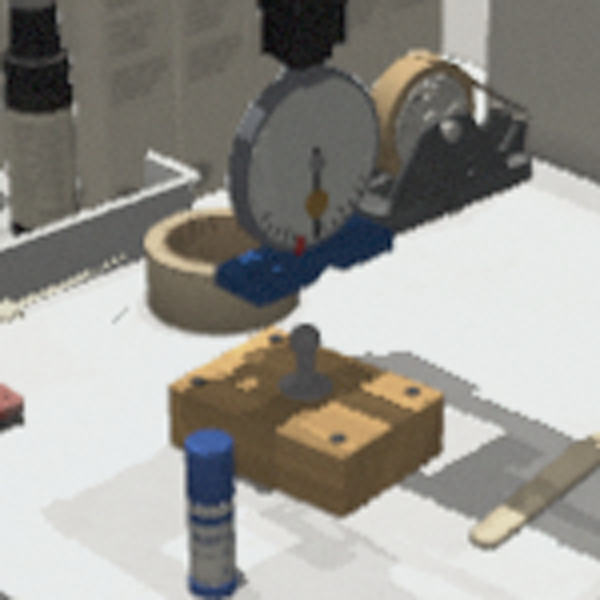

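View pics/e_wrist.png

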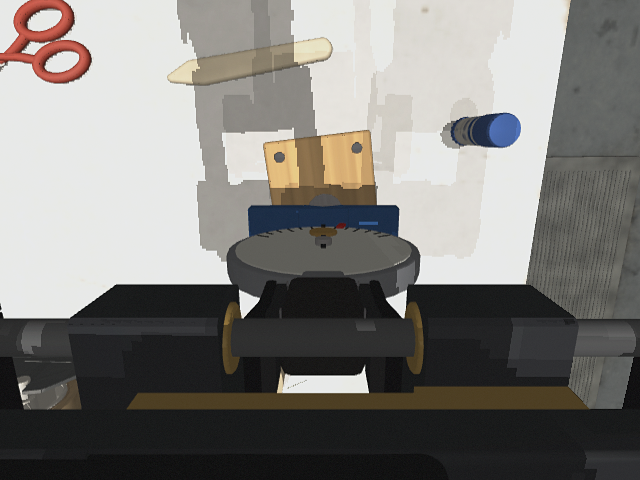

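Request:
jog_arm:
  series:
    - [1,4,0.5,0,0,0,1]
    - [1,12,0.5,0,0,0,1]
    - [1,22,0.5,0,0,0,1]
    - [1,30,0.5,0,0,0,1]
    - [1,34,0.5,0,0,0,1]
    - [1,36,0.5,0,0,0,1]
    - [1,37,0.5,0,0,0,1]
    - [1,37,0.5,0,0,0,1]

```text
time: 8.4
position: [0.4917, 0.1428, 0.2287]
tool_rot: [0.495, 0.505, -0.505, -0.495]
ft_force: [0.2, -0.4, -3.0]
grip_width: 0.0299
```

Request:
jog_arm:
  series:
    - [0,0.7,0,0,0,0,1]
    - [0,1.4,0,0,0,0,1]
    - [0,2,0,0,0,0,1]
    - [0,2,0,0,0,0,1]

```text
time: 8.9
position: [0.4916, 0.1427, 0.2265]
tool_rot: [-0.495, -0.505, 0.505, 0.495]
ft_force: [-0.0, 0.0, -4.3]
grip_width: 0.0298
```

Request:
jog_arm:
  series:
    - [0,0.7,0,0,0,0,1]
    - [0,1.4,0,0,0,0,1]
    - [0,2,0,0,0,0,1]
    - [0,2,0,0,0,0,1]

```text
time: 9.4
position: [0.4915, 0.1427, 0.2245]
tool_rot: [-0.495, -0.505, 0.505, 0.495]
ft_force: [0.3, -0.8, -3.8]
grip_width: 0.0296
```

Request:
jog_arm:
  series:
    - [0,0.5,0,0,0,0,1]
    - [0,1,0,0,0,0,1]
    - [0,1,0,0,0,0,1]

```text
time: 9.78
position: [0.4915, 0.1427, 0.2235]
tool_rot: [-0.495, -0.505, 0.505, 0.495]
ft_force: [0.4, -0.2, -4.1]
grip_width: 0.0297
```

Request:
jog_arm:
  series:
    - [0,0.5,0,0,0,0,1]
    - [0,1,0,0,0,0,1]
    - [0,1,0,0,0,0,1]

```text
time: 10.15
position: [0.4915, 0.1427, 0.2225]
tool_rot: [-0.495, -0.505, 0.505, 0.495]
ft_force: [0.0, -0.9, -4.6]
grip_width: 0.0298
```

Request:
jog_arm:
  series:
    - [0,0.5,0,0,0,0,1]
    - [0,0.5,0,0,0,0,1]

```text
time: 10.4
position: [0.4916, 0.1427, 0.2221]
tool_rot: [0.495, 0.505, -0.505, -0.495]
ft_force: [0.7, -0.2, -3.4]
grip_width: 0.0296
```

Request:
jog_arm:
  series:
    - [0,0.5,0,0,0,0,1]
    - [0,0.5,0,0,0,0,1]

```text
time: 10.65
position: [0.4917, 0.1427, 0.2219]
tool_rot: [0.495, 0.505, -0.505, -0.495]
ft_force: [-0.0, 0.0, -1.1]
grip_width: 0.0299
```

Request:
jog_arm:
  series:
    - [0,0.5,0,0,0,0,1]
    - [0,0.5,0,0,0,0,1]

```text
time: 10.9
position: [0.4919, 0.1427, 0.2218]
tool_rot: [0.495, 0.505, -0.505, -0.495]
ft_force: [-1.4, 0.7, 4.9]
grip_width: 0.0299
```

Request:
jog_arm:
  series:
    - [0,0.5,0,0,0,0,1]
    - [0,0.5,0,0,0,0,1]

```text
time: 11.15
position: [0.492, 0.1427, 0.2217]
tool_rot: [0.495, 0.505, -0.504, -0.495]
ft_force: [-1.8, -0.2, 7.9]
grip_width: 0.0295
```

Request:
jog_arm:
  series:
    - [0,0.5,0,0,0,0,1]
    - [0,0.5,0,0,0,0,1]

```text
time: 11.4
position: [0.4921, 0.1427, 0.2217]
tool_rot: [0.496, 0.505, -0.504, -0.495]
ft_force: [-3.0, -0.6, 10.5]
grip_width: 0.0294
```

Request:
jog_arm:
  series:
    - [0,-0.5,0,0,0,0,1]
    - [0,-0.8,0,0,0,0,1]
    - [0,-0.8,0,0,0,0,1]
    - [0,-0.8,0,0,0,0,1]

```text
time: 11.9
position: [0.4919, 0.1427, 0.2218]
tool_rot: [0.495, 0.505, -0.505, -0.495]
ft_force: [-2.6, -0.6, 5.3]
grip_width: 0.0301
```

```bash
cat > n.py <<'E'
from h import *
import sys
tag=sys.argv[1]
c=camera("wrist");o=get_obs();print(o["time"],o["position"].round(4),o["ft_force"].round(2),o["moment"].round(3))
Rt=R.from_quat(o["tool_rot"]).as_matrix(); G=np.stack([-Rt[:,2],Rt[:,0],-Rt[:,1]],1) # gauge axes
L=.1404; org=o["position"]-G[:,2]*L
f=np.arctan2(G[2,1],G[2,2]); print("tilt f",f.round(4),"x-axis z",G[2,0].round(4),"origin",org.round(4))
W=pts(c);Q=(W-org)@G
def cast(u,v,xg=-.0095):
    Rm=cv2.Rodrigues(c["rvec"])[0]; oc=-Rm.T@c["tvec"];d=Rm.T@np.linalg.inv(c["camera_matrix"])@np.array([u,v,1.])
    a=(oc-org)@G;b=d@G;return a+b*(xg-a[0])/b[0]
im=c["img"];hsv=cv2.cvtColor(im,cv2.COLOR_RGB2HSV)
near=(np.abs(Q[...,1])<.055)&(Q[...,2]>.01)&(Q[...,2]<.13)&(Q[...,0]<0)&(Q[...,0]>-.02)
red=near&((hsv[...,0]<8)|(hsv[...,0]>172))&(hsv[...,1]>120)
vv,uu=np.nonzero(red)
if len(uu):
    p=cast(uu.mean(),vv.mean(),-.0075);q=Q[red].mean(0);print("red",len(uu),uu.mean(),vv.mean(),"cast",p.round(4),np.arctan2(p[1],.072-p[2]).round(4),"depth",q.round(4),np.arctan2(q[1],.072-q[2]).round(4))
    # direction purely from y at 48mm radius
    print("asin y",np.arcsin(p[1]/.048).round(4))
br=near&(hsv[...,0]>10)&(hsv[...,0]<25)&(hsv[...,1]>100);vv,uu=np.nonzero(br)
if len(uu):
    p=cast(uu.mean(),vv.mean());print("brass",len(uu),uu.mean(),vv.mean(),"cast",p.round(4),np.arctan2(p[1],.072-p[2]).round(4))
for nm,P in dict(centre=[-.0095,0,.072],tip0=[-.0095,0,.024]).items(): print(nm,proj(c,org+G@np.array(P)).round(1))
cv2.imwrite(f"pics/{tag}.png",cv2.resize(im[195:285,225:425],None,fx=4,fy=4,interpolation=cv2.INTER_NEAREST)[:,:,::-1])
s=camera("scene")["img"];cv2.imwrite(f"pics/{tag}_s.png",cv2.resize(s[170:290,250:370],None,fx=5,fy=5,interpolation=cv2.INTER_CUBIC)[:,:,::-1])
E
python3 n.py f
```

```text
11.95 [0.4919 0.1427 0.2218] [-1.5  -0.31  6.5 ] [-0.076  0.552  0.031]
tilt f -0.0001 x-axis z 0.0012 origin [0.4921 0.1427 0.0814]
red 39 340.38461538461536 225.0 cast [-0.0075  0.0128  0.0158] 0.2243 depth [-0.0092  0.0125  0.0234] 0.2519
asin y 0.2707
brass 201 322.94029850746267 231.09452736318408 cast [-0.0095  0.0002  0.0434] 0.0075
centre [[322.6 242.3]]
tip0 [[322.6 224.7]]
```

View pics/f.png

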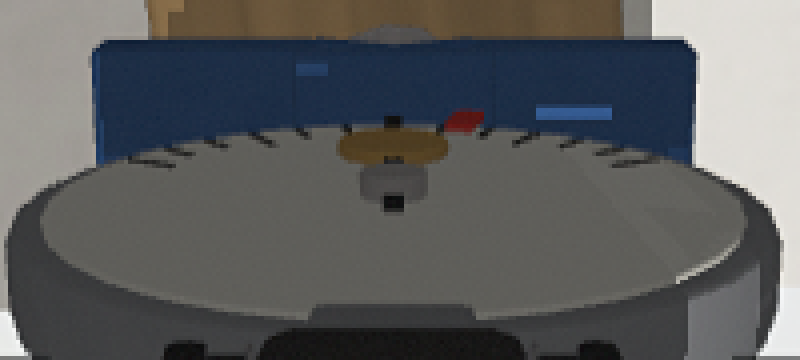

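View pics/f_s.png

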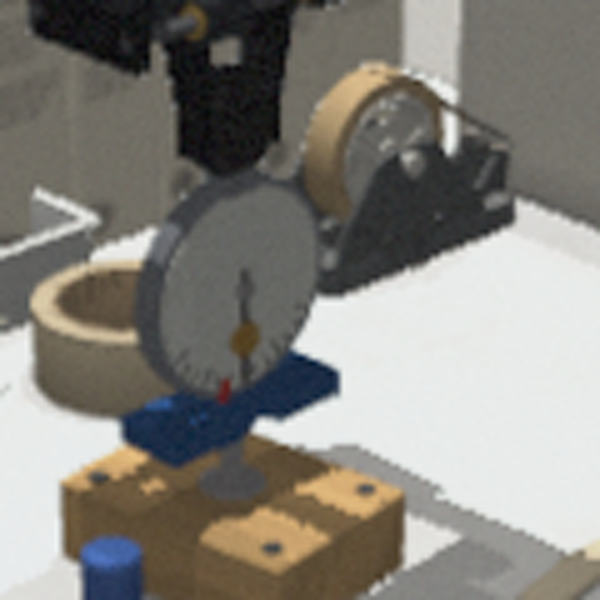

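Request:
jog_arm:
  series:
    - [2.2,0,0,0,0,0.015,1]
    - [4.3,0.06,0,0,0,0.03,1]
    - [6.5,0.15,0,0,0,0.045,1]
    - [8.6,0.26,0,0,0,0.06,1]
    - [10.8,0.4,0,0,0,0.075,1]
    - [12.9,0.58,0,0,0,0.09,1]
    - [12.9,0.58,0,0,0,0.09,1]

```text
time: 12.88
position: [0.4919, 0.1559, 0.2211]
tool_rot: [-0.518, -0.483, 0.526, 0.471]
ft_force: [-0.6, -0.0, 6.0]
grip_width: 0.03
```

Request:
jog_arm:
  series:
    - [2.2,0,0,0,0,0.015,1]
    - [4.3,0.06,0,0,0,0.03,1]
    - [6.5,0.15,0,0,0,0.045,1]
    - [8.6,0.26,0,0,0,0.06,1]
    - [10.8,0.4,0,0,0,0.075,1]
    - [12.9,0.58,0,0,0,0.09,1]
    - [15.1,0.8,0,0,0,0.105,1]
    - [17.2,1.04,0,0,0,0.12,1]
    - [19.4,1.3,0,0,0,0.135,1]
    - [21.5,1.6,0,0,0,0.15,1]
    - [22.9,1.84,0,0,0,0.16,1]
    - [22.9,1.84,0,0,0,0.16,1]
    - [22.9,1.84,0,0,0,0.16,1]
    - [22.9,1.84,0,0,0,0.16,1]
    - [22.9,1.84,0,0,0,0.16,1]
    - [22.9,1.84,0,0,0,0.16,1]
    - [22.9,1.84,0,0,0,0.16,1]
    - [22.9,1.84,0,0,0,0.16,1]

```text
time: 15.12
position: [0.4917, 0.1783, 0.2174]
tool_rot: [-0.555, -0.44, 0.562, 0.428]
ft_force: [-0.5, 0.4, 5.1]
grip_width: 0.0296
```

```bash
python3 n.py g
```

```text
15.175 [0.4917 0.1784 0.2174] [-0.02  0.2   5.64] [-0.184  0.236 -0.032]
tilt f -0.2501 x-axis z 0.0021 origin [0.4926 0.1436 0.0813]
red 28 341.42857142857144 224.67857142857142 cast [-0.0075  0.0138  0.0151] 0.2379 depth [-0.0092  0.0134  0.0229] 0.2673
asin y 0.2918
brass 204 332.921568627451 231.4558823529412 cast [-0.0095  0.0069  0.0448] 0.2489
centre [[322.3 242.1]]
tip0 [[322.4 224.6]]
```

View pics/g.png

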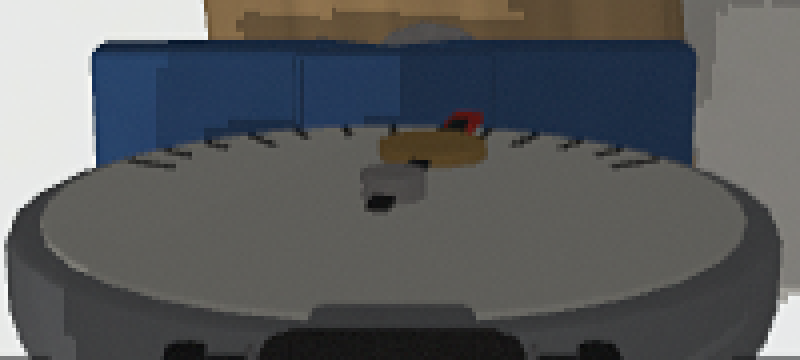

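View pics/g_s.png

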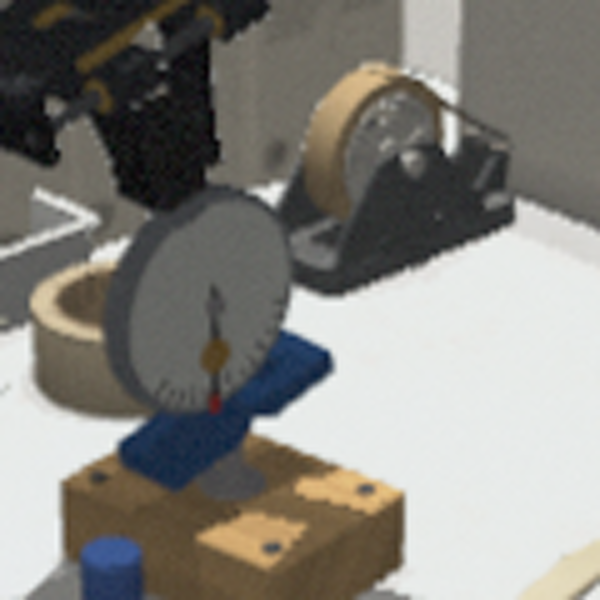

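Request:
jog_arm:
  series:
    - [1,0,0,0,0,0.007,1]
    - [2,0,0,0,0,0.014,1]
    - [2,0,0,0,0,0.014,1]
    - [2,0,0,0,0,0.014,1]
    - [2,0,0,0,0,0.014,1]
    - [2,0,0,0,0,0.014,1]
    - [2,0,0,0,0,0.014,1]
    - [2,0,0,0,0,0.014,1]
    - [2,0,0,0,0,0.014,1]
    - [2,0,0,0,0,0.014,1]
    - [2,0,0,0,0,0.014,1]
    - [2,0,0,0,0,0.014,1]
    - [2,0,0,0,0,0.014,1]
    - [2,0,0,0,0,0.014,1]
    - [2,0,0,0,0,0.014,1]
    - [2,0,0,0,0,0.014,1]

```text
time: 17.23
position: [0.4916, 0.1802, 0.2169]
tool_rot: [-0.558, -0.436, 0.565, 0.424]
ft_force: [-0.7, -0.2, 5.9]
grip_width: 0.03
```

```bash
python3 n.py k; python3 -c "
from h import *
o=get_obs();print(o['joint_velocities'].round(4),o['grip_width'])"
```

```text
17.275 [0.4917 0.1803 0.2169] [-0.63  0.77  6.04] [-0.193  0.257 -0.058]
tilt f -0.2642 x-axis z 0.0023 origin [0.4927 0.1436 0.0814]
red 26 341.34615384615387 224.34615384615384 cast [-0.0075  0.0138  0.0136] 0.2329 depth [-0.0091  0.0135  0.0209] 0.2581
asin y 0.2925
brass 203 333.39408866995075 231.47783251231527 cast [-0.0095  0.0073  0.0446] 0.2589
centre [[322.2 242.2]]
tip0 [[322.3 224.7]]
[ 0.0002 -0.0015 -0.0011  0.0016 -0.0006  0.0001] 0.029737596028304433
```

View pics/k.png

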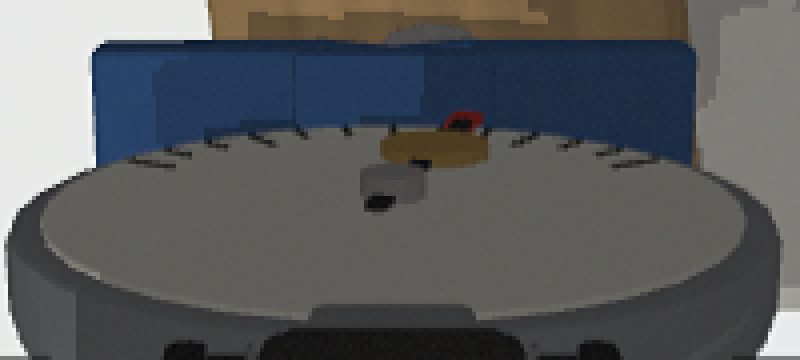

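View pics/k_s.png

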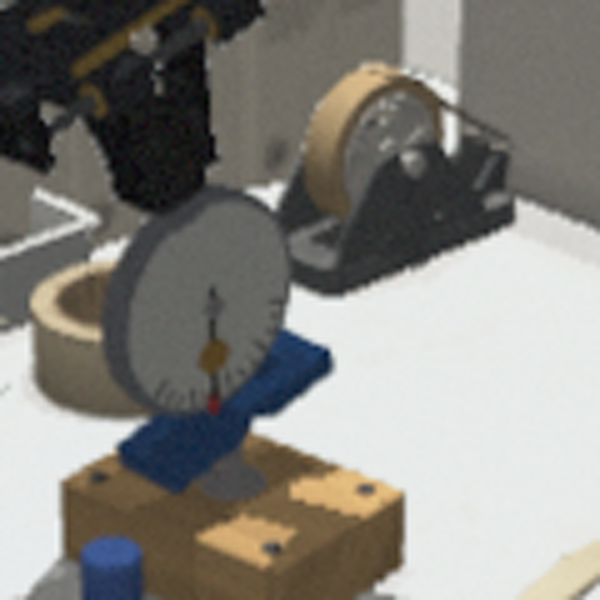

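The needle tip lies within the red mark: in the wrist crop both are at about (460,124), and in the scene crop they coincide at (213,403). The arm is steady and the press on the stud is about 10 N. Handing in.

```bash
python3 -c "
from rig import *
print(hand_in())"
```

```text
the job is handed in; nothing more can be done
None
```

I picked the gauge up by its black grip, lowered it level onto the stud and rocked it left end down by 0.264 rad. I handed it in at about 17.3 s of the 45 s allowed, still holding it there; no verdict was reported.

**Seating:** I felt for the stud in 0.5 mm steps, and contact came with the tool at about z = 0.222 m. The press peaked at about 14.5 N. I then eased it off by 0.8 mm before rocking.

**Last checks before hand-in:**
- **Needle:** its tip lay on the red mark in both the wrist and scene views. The tilt and the needle's brass weight gave 0.264 and 0.259 rad.
- **Mark:** its estimates spread from 0.22 to 0.29 rad, depending on method. The mark is partly hidden by the needle in the later pictures, so I trusted the direct overlap. I estimate the tip is within 1–2 mm, against the 4 mm allowed.
- **Press on the stud:** about 10 N, after allowing for the gauge's weight (roughly 0.4 kg).
- **Position:** the foot centre came out about 1 mm from the stud's axis by my calibration, and the dial was upright front to back within 0.01 rad.
- **Steadiness:** the joints were still, and the grip held at 30 mm opening.

**Disagreements:** the cameras differed by up to about 4 mm in absolute position. The gauge-to-stud distance agreed between them to about 1 mm, so I moved by that.

I kept clear of the other things on the table and saw none of them move, though I did not measure their positions at the end.

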